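# Clamp a watch case in the clutch vise

## Robot

A 6-joint arm with a two-finger parallel gripper is mounted at the origin on the work surface. World frame = base frame: x ahead of the robot, y to its left, z up, the work surface at z = 0. Lengths are in mm, angles in degrees, forces in N, time in s.
With the tool pointing down it reaches from about 350 to 850 mm from the base axis. Payload 8.1 kg.
Tool frame: the origin (TCP) lies at the very end of the fingers, on their centre line; the grasp point (between the pads) lies r.tcp_to_grasp behind it (r.tcp_to_grasp is the distance from the TCP to the grasp point, in mm); z points along the fingers, y is the line along which they close (so a half turn about z gives the same grasp; the last joint's range is limited). The gripper opens to 85 mm and grips with 20 to 120 N. Pads are 22 mm wide; open, the fingers measure 114 mm over their backs; the gripper's body (76 mm by 85 mm) begins 54 mm behind the grasp point. The pads swing forward as they close: fully open they stand 13 mm farther back than shut.
Start: joints at [63.805, 7.471, 85.268, -0, 87.261, -4.893], TCP at [217.955, 559.018, 208.392] pointing down, gripper open.
Joint ranges: [-169.43, 169.43], [-51.17, 129.36], [1.28, 143.12], [-76.62, 256.62], [0, 156.53], [-152.29, 152.29]. Speed limits (degrees/s): [136.94, 136.94, 159.86, 180, 180, 180].

## Interface

Orientations are given as [roll, pitch, yaw] about the fixed x, y, z axes, in that order (R = Rz(yaw) Ry(pitch) Rx(roll)).
In Python, from bench import r gives the robot as it stands.
- The arm moves only by the shell command python3 -m handwheel 'ROWS' [OPENING] [FORCE]. ROWS is JSON, a list of rows, each a list of 4 numbers: the shift along the tool's x, y, z in m, then the turn about the tool's z in degrees. A call has 1 to 10 rows; each row shifts and turns the commanded pose from where the row before left it, along the tool's axes as they then stand; what a row does not reach is not made up. A row lasts 1/10 s, in which the tool goes at most 50 mm and 8.59 degrees, less where a joint would pass 70% of its speed; a pose out of reach is approached as far as the arm can. A call is refused whole if a number of a shift passes 0.05 or a number of a turn 8.59, either way. A call with a gripper value outside its range is refused whole. OPENING is the finger opening in m, from 0 to 0.0854, set as the call begins (- or left out, the last holds). The fingers move at their own pace and stop on an object; FORCE is the grip in N (left out, the last holds). Time passes only in rows, so rows that do not move let the fingers close. It gives the time, the measured TCP pose, the force, the opening and the grip force at its end, in the units of the state.
- r.sense(): the state, without advancing time (a new reading comes with each control period).
- r.snapshot(name): name is "side" or "top"; returns the picture (480x640x3 uint8, red, green, blue); there is no depth.
- r.camera_params(name): a dict with "fx", "fy", "cx", "cy" (pixels), "R" (3x3) and "t" (3): a world point X has camera coordinates R X + t. Camera axes: x right, y down, z forward; pixel columns grow to the right and rows downward; lengths in mm; the calibration is good to about 2 mm. A picture is of the moment at which its call begins. camera_params takes no time and is no camera call.
- r.hand_in(): hands the job in; it is judged then, once.
The state is a dict: "time": time; "joint_pos": joint angles; "qd": joint speeds; "joint_efforts": joint torques, N m; "tool_pos": TCP position; "tcp_rot": TCP orientation; "ft_force": force on the tool from outside, world axes, zero at the start; "wrist_torque": the same for the moment, N m; "finger_gap": finger opening in mm; "grip_force": force on a finger pad.
Only numpy, scipy, OpenCV 4.12 (cv2) and the standard library are available. Lean on these libraries where they do the work, as an engineer would, in place of code of your own. Each camera call takes 0.05 s, during which the arm holds its last target. There are 200 camera calls.

## Task

Lay the silver watch case flat, back upward as it lies now, on the bed of the little bench vise between its two jaws, its plain sides facing them. Then turn the vise's T-bar clockwise (seen from above) until its torque clutch just slips, stop there without cranking on, and let go with the case left gripped. Leave the tin, the mallet and the punch where they are.

Things in the scene. Friction and masses are not known exactly. Their poses are not given: they have to be found in the camera images.
- case_center (a point): Centre (half-way up) of the silver watch case, a loose squarish block 11 mm thick lying flat, back upward, about 80 g. Its x axis runs along the lugs: 46 mm over the lug ends (two lugs at each end, 20 mm over both), its y axis across the plain sides: 34 mm. z up.
- bed (a point): Middle of the dark cast-iron vise's bed: a flat ledge 45 mm above the plank, 38 mm wide in x, open at both x ends (so lug ends overhang it by 4 mm; only a flange up to 14 mm high below). Jaws 15 mm higher, 50 mm wide, face each other along y: fixed face at y = -24 mm, sliding face at y = +28 mm less joint jaw. Case goes with lugs along x, either way round; jaws take its 34 mm sides.
- tbar_grip (a point): Centre of the steel T-bar, on its vertical axis, 108 mm above the plank (at bed y = +110 mm). Bar is level along this point's x: 12 mm wide (y), 16 high, 94 long over ball ends, on a 12 mm stem. 30 mm below its centre is the top of a brass skirt (31 mm dia.) that turns with it. Red line on the skirt and white line on the dark collar (44 mm dia.) beneath point the same way until the clutch slips.
- jaw (a joint): How far the sliding jaw has closed, m: gap between the jaws = 52 mm less this value. At the start 0 to 6 mm; about 18 mm when the case is gripped. One radian of T-bar turn moves it 16 mm: clockwise (from above) closes, counter-clockwise opens; it stays where it is left.
- tbar (a joint): Clutch slip, rad: angle by which the T-bar has turned clockwise past the dark collar it drives; 0 at the start and while the clutch holds. Free turning takes about 0.15 N m. Once the jaws hold the case the clutch slips at 0.45 N m and further turning adds to this value; letting go does not undo it. Just slipped: clearly over 0.1; over 0.8 is cranking on.
- tin: Round blue open tin of buckles, 68 mm diameter, 30 mm high; bystander. Origin: middle of its underside.
- mallet: Wooden mallet lying down, about 200 mm long, 50 mm high, head 85 mm; bystander. Its length runs along its x axis, head at +x, origin about mid-length on the plank.
- punch: Punch tool with a red 20 mm thick handle, lying down, about 143 mm long along its x axis, tip at +x; bystander. Origin about mid-length on the plank.

How it is judged (in metres and radians):
On the way, in this order (a step that is already met when the one before it is completed fails the run):
1. the case lies flat on the bed between the jaws, the clutch not yet slipped (z of case_center in the frame of bed between 0.002 and 0.009 m and y of case_center in the frame of bed between -0.012 and 0.012 m and horizontal distance between case_center and bed below 0.018 m and angle between case_center's own z axis and vertical below 0.12 rad and value of joint tbar below 0.06 rad), for 0.2 s.
2. the T-bar has been turned until the clutch slips (value of joint tbar above 0.1 rad), for 0.1 s.
At the end, for the whole second after the job is handed in: The case lies flat (within 7 degrees), back upward, on the bed between the jaws with its lugs along the bed (within 8.5 degrees) and its centre within 18 mm of the middle of the bed, gripped by both jaws with over 3 N, at rest; the clutch has slipped by 0.1 to 0.8 rad (value of joint tbar between 0.1 and 0.8 rad and contact force between each of jaw, vise and case above 3 N and z of case_center in the frame of bed between 0.002 and 0.009 m and horizontal distance between case_center and bed below 0.018 m and angle between case_center's own z axis and vertical below 0.12 rad and angle between the x axis of case_center and the x axis of bed, either way round below 0.15 rad and linear speed of case below 0.02 m/s); the robot touches nothing.
It fails at once if the T-bar is cranked on more than 0.8 rad after the clutch slips (value of joint tbar above 0.8 rad).
It fails at once if the tin is displaced by more than 40 mm (distance of tin from where it was at the start of the episode above 0.04 m).
It fails at once if the mallet is displaced by more than 40 mm (distance of mallet from where it was at the start of the episode above 0.04 m).
It fails at once if the punch is displaced by more than 40 mm (distance of punch from where it was at the start of the episode above 0.04 m).
It also fails if it takes over 58 s, if anything falls off the work surface, if the arm or the gripper's body presses on something with over 40 N, if the wrist force passes 120 N, or if a joint passes its speed limit or range.

## Working session

There is one attempt and no reset: what is moved stays moved. The work goes in short steps, Python scripts to look and compute and a shell command to move; the robot and the scene stay as the last step left them, time stands still between calls to the robot, and variables do not carry over. Pictures are saved under pics/ and viewed, at most 10 in all, crops included, and the job is handed in when it is done.

```bash
ls; mkdir -p pics; python3 - <<'E'
from bench import r
import cv2
for n in("side","top"):
    im=r.snapshot(n); cv2.imwrite(f"pics/{n}0.png",im[:,:,::-1]); p=r.camera_params(n); print(n,{k:(v if not hasattr(v,'tolist') else v.tolist()) for k,v in p.items()})
s=r.sense();print(s, r.tcp_to_grasp)
E
```

```text
pics
side {'fx': 494.81055407883764, 'fy': 494.81055407883764, 'cx': 311.367957048246, 'cy': 236.67716142851904, 'R': [[0.8423671641646321, -0.5385106061197302, 0.020588536465630945], [-0.28837760980154187, -0.4827115524000299, -0.8269388800538421], [0.4552536819207348, 0.6906488863931612, -0.5619147629503077]], 't': [-467.4577543039531, 276.3507192661409, 773.8307266849738]}
top {'fx': 483.68989189821485, 'fy': 483.68989189821485, 'cx': 320.405384287416, 'cy': 240.96824146913943, 'R': [[0.0071923631635391755, -0.9999714437623147, 0.002319821552435819], [-0.9877707171328242, -0.007465895437658847, -0.15573461651225837], [0.1557474888626779, -0.0011713518793790415, -0.987796207548776]], 't': [70.2922382333685, 616.8299255559575, 1002.9636235413004]}
{'time': 0.1, 'joint_pos': array([ 6.38036688e+01,  7.51121631e+00,  8.53246778e+01, -6.91870232e-04,
        8.72625336e+01, -4.89420012e+00]), 'qd': array([-0.08819264, -0.04630125, -0.10450149,  0.01569149,  0.06016815,
       -0.01499464]), 'joint_efforts': array([ 6.31968160e-04, -5.70947242e+01, -5.01944733e+01, -2.96569006e-04,
        8.04671872e-03, -1.86982300e-05]), 'tool_pos': array([217.72144761, 558.51118924, 207.42913904]), 'tcp_rot': array([-1.79901872e+02, -7.70895697e-03,  1.58697896e+02]), 'ft_force': array([-0.48983788,  0.17136733, -0.5184843 ]), 'wrist_torque': array([-0.01178626,  0.01386772, -0.06587163]), 'grip_force': 0.0, 'finger_gap': 85.35805364487331} 18.700000000000003
```

View pics/side0.png

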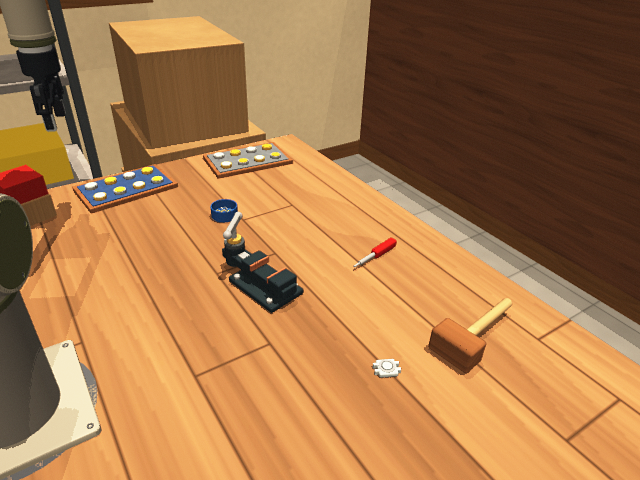

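View pics/top0.png

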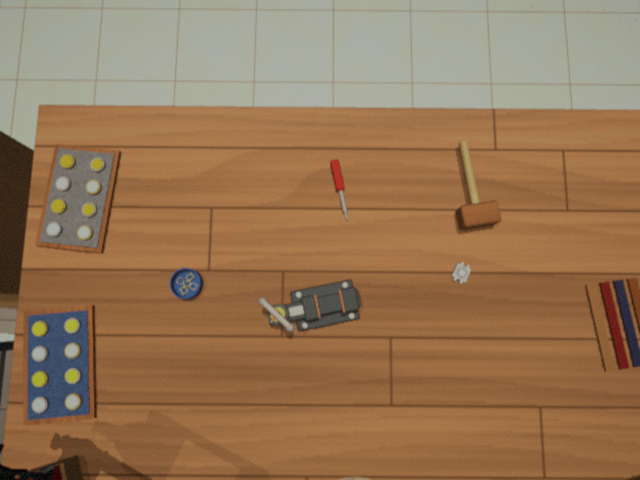

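The top picture shows the case at about (461,272), the vise bed near (325,305) and the T-bar near (277,314). The tin is at (186,284), the punch at (340,190) and the mallet at (475,190). I'll enlarge the relevant parts.

```bash
python3 - <<'E'
import cv2,numpy as np
t=cv2.imread("pics/top0.png");s=cv2.imread("pics/side0.png")
def crop(im,x,y,w,h,k):
    c=cv2.resize(im[y:y+h,x:x+w],None,fx=k,fy=k,interpolation=cv2.INTER_CUBIC)
    for i in range(0,w,10):
        cv2.putText(c,str(x+i),(i*k,8),0,.3,(0,255,0),1); cv2.line(c,(i*k,10),(i*k,h*k),(0,255,0) if 0 else (90,160,90),1)
    for j in range(0,h,10):
        cv2.putText(c,str(y+j),(0,j*k+4),0,.3,(0,255,255),1); cv2.line(c,(18,j*k),(w*k,j*k),(90,160,90),1)
    return c
cv2.imwrite("pics/vt.png",crop(t,255,270,110,66,7))
cv2.imwrite("pics/vs.png",crop(s,215,205,95,110,5))
a=crop(t,440,250,40,40,10);b=crop(s,365,350,40,40,10)
cv2.imwrite("pics/c.png",np.hstack([a,b]))
E
```

```text
(no output)
```

View pics/vt.png

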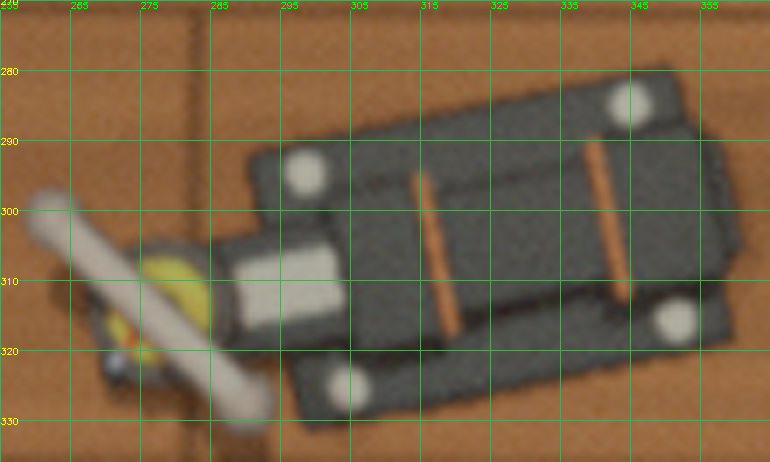

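View pics/vs.png

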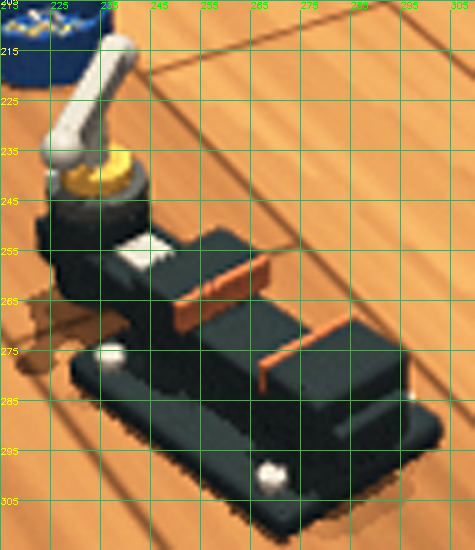

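View pics/c.png

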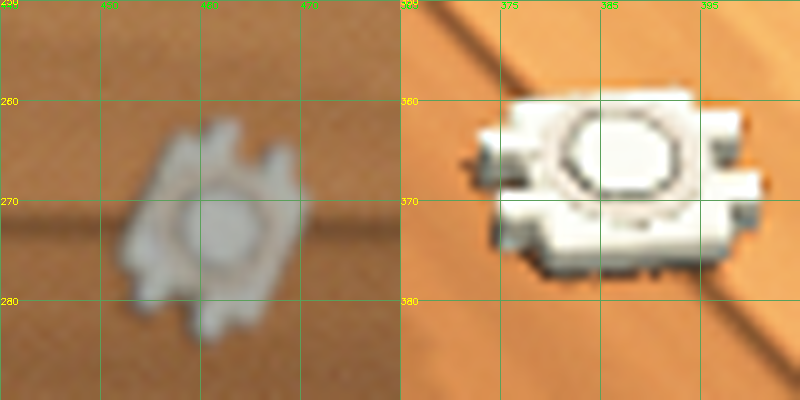

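Measured in the crops:
- **Top, jaws:** the fixed jaw's copper strip runs from (339.5,289.5) to (344,312.5), and the sliding jaw's strip from (314.5,295) to (319.5,318).
- **Top, T-bar:** the ball ends are at (262,301) and (290,327).
- **Case:** in the top view the lug pairs are centred at (465.5,263.2) and (457.2,282.7) and the circle at (461.3,272.5). In the side view the circle is at (387,365).

Next I'll turn these into positions.

```bash
cat > h.py <<'E'
from bench import r
import numpy as np
def ray(n,uv):
    p=r.camera_params(n);R=np.array(p['R']);t=np.array(p['t'])
    return -R.T@t, R.T@np.array([(uv[0]-p['cx'])/p['fx'],(uv[1]-p['cy'])/p['fy'],1])
def at(n,uv,z):
    o,d=ray(n,uv); return o+d*(z-o[2])/d[2]
def proj(n,X):
    p=r.camera_params(n);c=np.array(p['R'])@X+np.array(p['t']);return np.array([p['fx']*c[0]/c[2]+p['cx'],p['fy']*c[1]/c[2]+p['cy']])
E
python3 - <<'E'
from h import *
np.set_printoptions(precision=1,suppress=True)
ang=lambda d:np.degrees(np.arctan2(d[1],d[0]))
print("circle top/side",at("top",(461.3,272.5),11),at("side",(387,365),11))
a,b=at("top",(465.5,263.2),9),at("top",(457.2,282.7),9);print("case",(a+b)/2,ang(a-b),np.linalg.norm(a-b))
f=[at("top",q,60) for q in((339.5,289.5),(344,312.5))];s=[at("top",q,60) for q in((314.5,295),(319.5,318))]
for g in(f,s):print("jaw",g,ang(g[0]-g[1]),np.linalg.norm(g[0]-g[1]))
print("side fixed strip mid",at("side",(258+0,277),60),at("side",(283.5,267),60))
print("side slid",at("side",(249.5,265.5),60),at("side",(267.5,256.5),60))
e=[at("top",q,111) for q in((262,301),(290,327))];print("tbar",e,sum(e)/2,ang(e[0]-e[1]),np.linalg.norm(e[0]-e[1]))
e=[at("side",q,108) for q in((227.5,233.5),(238.5,214.5))];print("tbar side",e,sum(e)/2,ang(e[0]-e[1]),np.linalg.norm(e[0]-e[1]))
yaw=np.radians(ang(f[0]-f[1]+s[0]-s[1])/1);Y=np.array([-np.sin(yaw),np.cos(yaw),0])
fm=sum(f)/2;sm=sum(s)/2
print("yaw",np.degrees(yaw),"sep",(sm-fm)@Y,"bed from fixed",fm+Y*25.5,"tbar pred",fm+Y*135.5)
# feet bolts (z~17)
B=[at("top",q,16) for q in((298.8,294.5),(345,285),(304.8,325.5),(351.5,316))]
print("bolts",B,sum(B)/4,ang(B[0]-B[1]),ang(B[2]-B[3]),ang(B[0]-B[2]))
E
```

```text
circle top/side [ 553.4 -239.9   11. ] [ 557.1 -239.1   11. ]
case [ 552.6 -240.6    9. ] -24.78415713892972 48.23399428962672
jaw [array([510.8,  33.7,  60. ]), array([462.7,  24.2,  60. ])] 11.180951630704204 48.996385374033174
jaw [array([498.9,  86.5,  60. ]), array([451. ,  75.6,  60. ])] 12.842555801935877 49.110442418793326
side fixed strip mid [452.1  35.8  60. ] [510.8  37.7  60. ]
side slid [454.5  77.5  60. ] [500.2  85.7  60. ]
tbar [array([483.8, 191. , 111. ]), array([433. , 134.1, 111. ])] [458.4 162.5 111. ] 48.22105193668065 76.33306491429222
tbar side [array([438.2, 139.1, 108. ]), array([489.5, 194.4, 108. ])] [463.9 166.8 108. ] -132.79537747731752 75.4226588661685
yaw 12.012719657983567 sep 53.4001064945624 bed from fixed [481.5  53.9  60. ] tbar pred [458.6 161.5  60. ]
bolts [array([501.7, 121.5,  16. ]), array([523.3,  19.8,  16. ]), array([434.5, 107.5,  16. ]), array([455.7,   5.6,  16. ])] [478.8  63.6  16. ] 101.99815437331699 101.75477021787484 11.802622776498913
```

```bash
python3 -m handwheel '[[-0.01,-0.01,0,0],[-0.0215,-0.0222,0,0],[-0.0215,-0.0222,0,0],[-0.0215,-0.0222,0,0],[-0.0215,-0.0222,0,0],[-0.0215,-0.0222,0,0],[-0.0215,-0.0222,0,0],[-0.0215,-0.0222,0,0],[-0.0215,-0.0222,0,0],[-0.0215,-0.0222,0,0]]' 0.064 40
python3 -m handwheel '[[-0.0215,-0.0222,0,0],[-0.0215,-0.0222,0,0],[-0.0215,-0.0222,0,0],[-0.0215,-0.0222,0,0],[-0.0215,-0.0222,0,0],[-0.0215,-0.0222,0,0],[-0.0215,-0.0222,0,0],[-0.0215,-0.0222,0,0],[-0.0215,-0.0222,0,0],[-0.0215,-0.0222,0,0]]'
python3 -m handwheel '[[-0.0215,-0.0222,0,0],[-0.0215,-0.0222,0,0],[-0.0215,-0.0222,0,0],[-0.0215,-0.0222,0,0],[-0.0215,-0.0222,0,0],[-0.0215,-0.0222,0.01,0],[-0.0215,-0.0222,0.01,0],[-0.0215,-0.0222,0.01,0],[-0.01,-0.01,0,0],[0,0,0,-8.5]]'
```

```text
time: 1.1
tool_pos: [331.4, 287.7, 208.1]
tcp_rot: [-180.0, 0.0, 158.7]
ft_force: [0.5, -0.5, -0.3]
finger_gap: 63.9
grip_force: 0.0
time: 2.1
tool_pos: [450.7, 2.9, 208.2]
tcp_rot: [-180.0, -0.0, 158.7]
ft_force: [-0.1, 0.7, 0.6]
finger_gap: 63.9
grip_force: 0.0
time: 3.1
tool_pos: [551.7, -238.0, 177.7]
tcp_rot: [-180.0, -0.1, 167.1]
ft_force: [-0.0, -0.9, 0.9]
finger_gap: 64.1
grip_force: 0.0
```

```bash
python3 -m handwheel '[[0,0,0.01,8.5],[0,0,0.01,8.5],[0,0,0.01,8.5],[0,0,0.01,8.5],[0,0,0.01,8.5],[0,0,0.01,8.5],[0,0,0.01,8.5],[0,0,0.01,8.5],[0,0,0.01,8.5],[0,0,0.01,8.5]]'
python3 -m handwheel '[[0,0,0.01,8.5],[0,0,0.01,8.5],[0,0,0,0],[0,0,0,0]]'
python3 - <<'E'
from h import *
import cv2
a=r.snapshot("top")[230:310,420:500];b=r.snapshot("side")[300:400,335:435]
cv2.imwrite("pics/g1.png",np.hstack([cv2.resize(x,(400,400),interpolation=2) for x in(a,b)])[:,:,::-1])
s=r.sense();print(s['tool_pos'],s['tcp_rot'],s['joint_pos'])
E
```

```text
time: 4.1
tool_pos: [552.0, -236.0, 78.6]
tcp_rot: [180.0, -0.0, 81.9]
ft_force: [0.4, -0.2, 0.5]
finger_gap: 64.0
grip_force: 0.0
time: 4.5
tool_pos: [552.1, -236.0, 58.8]
tcp_rot: [-180.0, -0.0, 65.5]
ft_force: [0.2, 0.0, -0.6]
finger_gap: 64.0
grip_force: 0.0
[ 552.78715865 -236.41451806   59.43603712] [1.79930407e+02 3.18956234e-03 6.54033780e+01] [-2.80411774e+01  1.42541289e+01  9.36449076e+01  1.04867596e-03
  7.20313047e+01 -3.44488022e+00]
```

View pics/g1.png

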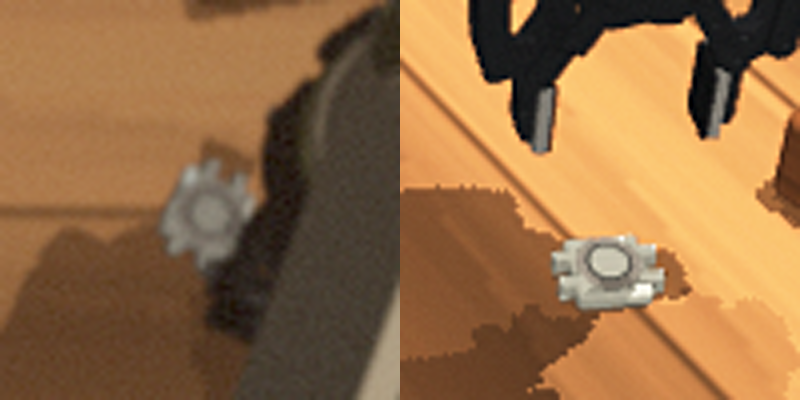

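The fingers straddle the case correctly. In the side view the tips are at (370.5,337.5) and (413,334), and the case has not moved. I'll use the tips to check the side camera's bias.

```bash
python3 - <<'E'
from h import *
a=at("side",(370.5,337.5),64.5);b=at("side",(413,334),64.5);print(a,b,(a+b)/2,np.linalg.norm(a-b))
print(at("side",(387,365),11), "now circle",at("side",(335+209/4,300+262/4),11))
T=np.array([555,-240.]);p=r.sense()['tool_pos'][:2];d=T-p;y=np.radians(65.4);print(d,d@[np.cos(y),np.sin(y)],d@[np.sin(y),-np.cos(y)])
E
```

```text
[ 536.73874751 -211.48958032   64.5       ] [ 603.97333408 -243.00960966   64.5       ] [ 570.3560408  -227.24959499   64.5       ] 74.25632553012167
[ 557.1335665  -239.13995268   11.        ] now circle [ 556.78356216 -240.23076639   11.        ]
[ 2.21284135 -3.58548194] -2.3388862947093103 3.5045625222160113
```

```bash
python3 -m handwheel '[[-0.0023,0.0035,0.01,0.2],[0,0,0.01,0],[0,0,0.01,0],[0,0,0.01,0],[0,0,0.01,0],[0,0,0.005,0],[0,0,0.002,0],[0,0,0,0],[0,0,0,0]]'
python3 - <<'E'
from h import *
import cv2
b=r.snapshot("side")[310:410,335:435]
cv2.imwrite("pics/g2.png",cv2.resize(b,(600,600),interpolation=2)[:,:,::-1])
s=r.sense();print(s['tool_pos'],s['tcp_rot'],s['ft_force'])
E
```

```text
time: 5.5
tool_pos: [555.1, -240.0, 1.9]
tcp_rot: [179.9, 0.0, 65.0]
ft_force: [0.1, -0.6, 0.6]
finger_gap: 63.9
grip_force: 0.0
[ 555.10039243 -240.04478815    2.06588045] [1.79937713e+02 4.71004755e-03 6.49969804e+01] [0.21975575 0.10747835 0.70662449]
```

View pics/g2.png

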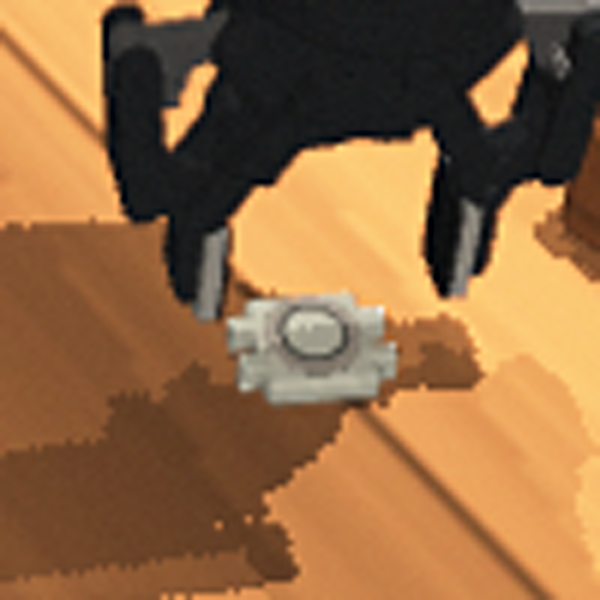

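Both fingers are clear of the case. The tips are at about (369,363) and (411.3,359), which looks farther back or higher than the case. I'll compare that with the projection.

```bash
python3 - <<'E'
from h import *
np.set_printoptions(precision=1,suppress=True)
c=np.array([555.1,-240,2]);y=np.radians(65);X=np.array([np.cos(y),np.sin(y),0]);Y=np.array([np.sin(y),-np.cos(y),0])
for ret in(0,6,10,14):
  for e in(-11,11): print(ret,e,[proj("side",c+[0,0,ret]+X*e+Y*s*32) for s in(-1,1)])
print("case lug ends mid, at z5.5",[proj("side",np.array([555,-240,5.5])+Y*s*23) for s in(-1,1)], proj("side",np.array([555,-240,11.])))
E
```

```text
0 -11 [array([369.3, 376. ]), array([405.5, 372.6])]
0 11 [array([366.4, 366.1]), array([401.9, 362.8])]
6 -11 [array([369.6, 373.7]), array([406. , 370.3])]
6 11 [array([366.7, 363.7]), array([402.3, 360.5])]
10 -11 [array([369.8, 372.1]), array([406.3, 368.7])]
10 11 [array([366.9, 362.2]), array([402.6, 358.9])]
14 -11 [array([370. , 370.5]), array([406.6, 367.1])]
14 11 [array([367.1, 360.6]), array([402.9, 357.4])]
case lug ends mid, at z5.5 [array([373.1, 369.2]), array([398.9, 366.8])] [386.4 365.8]
```

The tips project about 8 px too high, so they may be well above the TCP at this opening. I'll raise the tool and look at the fingers at 46 mm and shut.

```bash
python3 -m handwheel '[[0,0,-0.02,0],[0,0,-0.02,0],[0,0,0,0],[0,0,0,0],[0,0,0,0]]' 0.046
cat > s.py <<'E'
from h import *
import cv2,sys
b=r.snapshot("side")[280:380,335:435]
cv2.imwrite("pics/t%s.png"%sys.argv[1],b[:,:,::-1]);s=r.sense();print(s['tool_pos'],s['finger_gap'])
E
python3 s.py a
python3 -m handwheel '[[0,0,0,0],[0,0,0,0],[0,0,0,0],[0,0,0,0],[0,0,0,0]]' 0.0
python3 s.py b
python3 - <<'E'
from h import *
import cv2
cv2.imwrite("pics/tab.png",np.hstack([cv2.resize(cv2.imread(f"pics/t{k}.png"),(400,400),interpolation=2) for k in "ab"]))
print([proj("side",np.array([555.1,-240,z])) for z in(42,52,62)])
E
```

```text
time: 6.05
tool_pos: [554.1, -239.5, 40.5]
tcp_rot: [-179.9, -0.0, 65.0]
ft_force: [0.2, 0.5, -0.2]
finger_gap: 45.7
grip_force: 0.0
[ 553.82100522 -239.34378425   40.19491746] 46.11994739990263
time: 6.6
tool_pos: [554.6, -239.8, 41.4]
tcp_rot: [-180.0, 0.0, 65.0]
ft_force: [-0.3, -0.6, 0.3]
finger_gap: 0.4
grip_force: 0.0
[ 554.63943449 -239.7531088    41.38927392] 0.07812414871282071
[array([388.3494845 , 353.34356898]), array([388.99218074, 349.21135096]), array([389.64362186, 345.02290772])]
```

View pics/tab.png

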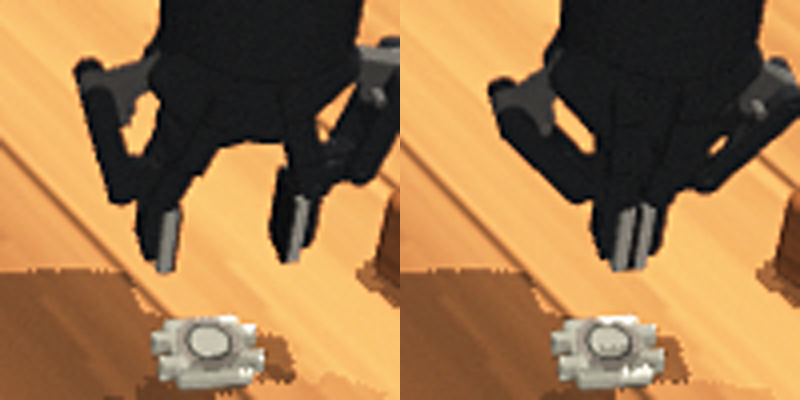

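The shut tips are at (392,347.5), but the TCP projects to (388.5,353.6). Next I'll probe the plank beside the case with shut fingers to learn the true tip height.

```bash
python3 -m handwheel '[[-0.03,0,0,0],[-0.03,0,0,0],[0,0,0.01,0],[0,0,0.01,0],[0,0,0.01,0],[0,0,0.006,0],[0,0,0.002,0],[0,0,0,0],[0,0,0,0]]'
python3 -m handwheel '[[0,0,0.002,0],[0,0,0,0]]'
python3 - <<'E'
from h import *
import cv2
b=r.snapshot("side")[330:430,335:435];a=r.snapshot("top")[240:320,440:520]
cv2.imwrite("pics/p1.png",np.hstack([cv2.resize(x,(400,400),interpolation=2) for x in(a,b)])[:,:,::-1])
s=r.sense();print(s['tool_pos'],s['ft_force'],s['joint_pos']);print(proj("side",s['tool_pos']),proj("top",s['tool_pos']))
E
```

```text
time: 7.55
tool_pos: [529.7, -294.0, 3.7]
tcp_rot: [180.0, 0.0, 65.0]
ft_force: [0.2, 1.1, -0.9]
finger_gap: 0.4
grip_force: 0.0
time: 7.75
tool_pos: [529.4, -294.2, 1.5]
tcp_rot: [180.0, 0.0, 65.0]
ft_force: [-0.3, 0.4, -0.5]
finger_gap: 0.0
grip_force: 0.0
[ 529.30472208 -294.21612143    1.55139259] [0.35329524 0.33792857 0.77362129] [-3.39159749e+01  1.90859665e+01  9.44733942e+01 -2.84305851e-03
  6.64300897e+01 -8.91190207e+00]
[394.91084489 398.07862691] [484.71623382 283.774927  ]
```

View pics/p1.png

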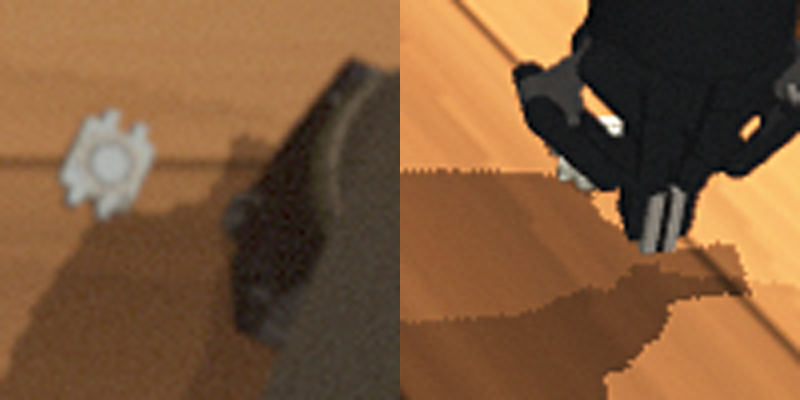

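```bash
python3 -m handwheel '[[0,0,0.001,0],[0,0,0.001,0],[0,0,0,0]]' | grep -E 'tool|force'
python3 -m handwheel '[[0,0,0.001,0],[0,0,0,0]]'| grep -E 'tool|ft'
python3 - <<'E'
from h import *
p=r.sense()['tool_pos']
# hypotheses for pixel (400,393.2)
for z in(0,5,10,15,20,25):print(z,at("side",(400,393.2),z)-p)
p2=np.array([554.6,-239.75,41.4])
for z in(41.4,51,61,66):print(z,at("side",(392,347.5),z)-p2)
E
```

```text
tool_pos: [529.1, -294.1, -0.8]
ft_force: [-0.3, 0.2, 0.2]
grip_force: 0.0
tool_pos: [529.1, -294.1, -1.8]
ft_force: [-0.2, 0.1, 0.5]
0 [14.72094304  3.72860226  1.79444277]
5 [11.58047089  1.03594921  6.79444277]
10 [ 8.43999874 -1.65670383 11.79444277]
15 [ 5.29952659 -4.34935688 16.79444277]
20 [ 2.15905444 -7.04200993 21.79444277]
25 [-0.98141771 -9.73466298 26.79444277]
41.4 [ 1.48734414e+01  7.11909224e+00 -2.13162821e-14]
51 [8.05927895 0.73282084 9.6       ]
61 [ 0.96119308 -5.91954519 19.6       ]
66 [-2.58784986 -9.24572821 24.6       ]
```

No contact at −1.8 mm. The pixels fit tips about 20 mm above the reported TCP, so I'll continue down carefully.

```bash
for i in 1; do python3 -m handwheel '[[0,0,0.001,0],[0,0,0.001,0],[0,0,0.001,0]]' | grep -E 'tool|ft'
python3 -m handwheel '[[0,0,0.001,0],[0,0,0.001,0],[0,0,0.001,0]]' | grep -E 'tool|ft'; done
```

```text
tool_pos: [529.2, -294.2, -4.7]
ft_force: [0.1, -0.0, 0.8]
tool_pos: [529.2, -294.1, -7.7]
ft_force: [-0.4, 0.0, -0.4]
```

```bash
python3 -m handwheel '[[0,0,0.002,0],[0,0,0.001,0],[0,0,0.001,0]]' | grep -E 'tool|ft'
python3 -m handwheel '[[0,0,0.001,0],[0,0,0.001,0],[0,0,0,0]]' | grep -E 'tool|ft'
```

```text
tool_pos: [529.2, -294.1, -11.8]
ft_force: [-0.1, -0.6, 0.0]
tool_pos: [529.1, -294.1, -13.8]
ft_force: [-0.3, -0.6, -0.2]
```

```bash
python3 -m handwheel '[[0,0,0.001,0],[0,0,0.001,0]]' | grep -E 'tool|ft'
python3 -m handwheel '[[0,0,0.001,0]]' | grep -E 'tool|ft'
```

```text
tool_pos: [529.3, -294.2, -15.6]
ft_force: [-0.2, 0.2, -0.4]
tool_pos: [529.3, -294.1, -16.7]
ft_force: [0.2, -0.4, 0.5]
```

```bash
python3 -m handwheel '[[0,0,0.001,0],[0,0,0,0]]' | grep -E 'tool|ft'
python3 -m handwheel '[[0,0,0.001,0],[0,0,0,0]]' | grep -E 'tool|ft'
```

```text
tool_pos: [529.1, -294.0, -17.8]
ft_force: [0.3, 0.0, -0.2]
tool_pos: [529.2, -294.1, -18.7]
ft_force: [0.4, 0.4, -0.2]
```

```bash
python3 -m handwheel '[[0,0,0.001,0],[0,0,0,0]]' | grep -E 'tool|ft'
```

```text
tool_pos: [529.2, -294.1, -19.8]
ft_force: [-0.5, -0.0, 0.5]
```

```bash
python3 -m handwheel '[[0,0,0.001,0],[0,0,0,0]]' | grep -E 'tool|ft'
```

```text
tool_pos: [529.2, -294.1, -20.8]
ft_force: [0.1, 0.7, -0.1]
```

```bash
python3 -m handwheel '[[0,0,0.001,0],[0,0,0,0]]' | grep -E 'tool|ft|time'
```

```text
time: 10.85
tool_pos: [529.2, -294.1, -21.8]
ft_force: [0.5, 0.0, -0.5]
```

```bash
python3 -m handwheel '[[0,0,0.001,0],[0,0,0,0]]' | grep -E 'tool|ft|time'
```

```text
time: 11.05
tool_pos: [529.2, -294.1, -22.8]
ft_force: [0.6, -0.3, -1.0]
```

```bash
python3 -m handwheel '[[0,0,0.001,0],[0,0,0,0]]' | grep -E 'tool|ft|time'
```

```text
time: 11.25
tool_pos: [529.3, -294.2, -22.8]
ft_force: [-4.7, 2.8, 7.7]
```

```bash
python3 -m handwheel '[[0,0,0.001,0],[0,0,0,0]]' | grep -E 'tool|ft|time'
```

```text
time: 11.45
tool_pos: [529.4, -294.2, -22.9]
ft_force: [-7.6, 4.7, 15.3]
```

```bash
python3 -m handwheel '[[0,0,0.001,0],[0,0,0,0]]' | grep -E 'tool|ft|time'
```

```text
time: 11.65
tool_pos: [529.4, -294.3, -22.9]
ft_force: [-11.3, 8.3, 24.5]
```

Contact is at −22.8, so the shut tips sit 22.8 mm above the reported TCP. In x and y, the side camera fits the TCP to about 3 mm, and that offset matches its bias on the case. The case target in commanded coordinates is therefore (553.5, −240.5), and the grasp TCP z is about −22.

```bash
python3 -m handwheel '[[0,0,-0.006,0],[0,0,-0.015,0],[0,0,-0.015,0],[0.02,0,0,0],[0.02,0,0,0],[0.0189,-0.0009,0,0],[0,0,0,0],[0,0,0,0]]' 0.064
python3 -m handwheel '[[0,0,0.01,0],[0,0,0.01,0],[0,0,0.006,0],[0,0,0.003,0],[0,0,0.002,0],[0,0,0.001,0],[0,0,0,0]]'
```

```text
time: 12.45
tool_pos: [553.8, -240.6, 11.3]
tcp_rot: [179.9, 0.0, 65.1]
ft_force: [0.1, -0.1, 0.3]
finger_gap: 63.8
grip_force: 0.0
time: 13.15
tool_pos: [553.4, -240.5, -21.5]
tcp_rot: [180.0, 0.0, 65.0]
ft_force: [0.2, 0.4, 0.1]
finger_gap: 64.1
grip_force: 0.0
```

```bash
python3 -m handwheel '[[0,0,0,0],[0,0,0,0],[0,0,0,0],[0,0,0,0],[0,0,0,0]]' 0.03 40
```

```text
time: 13.65
tool_pos: [553.8, -240.6, -20.8]
tcp_rot: [179.9, 0.0, 65.0]
ft_force: [-1.6, 0.8, 6.1]
finger_gap: 43.8
grip_force: 40.6
```

```bash
python3 -m handwheel '[[0,0,-0.004,0],[0,0,-0.01,0],[0,0,-0.01,0],[0,0,-0.015,0],[0,0,-0.015,0],[0,0,-0.015,-7.38],[0,0,-0.015,-7.38],[0,0,-0.01,-7.38],[0,0,0,-7.38],[0,0,0,-7.38]]'
python3 -m handwheel '[[0.012,0,0,0],[0.03,-0.001,0,0],[0.035,-0.001,0,0],[0.035,-0.001,0,0],[0.035,-0.001,0,0],[0.035,-0.001,0,0],[0.035,-0.001,0,0],[0.035,-0.001,0,0],[0.03,-0.002,0,0],[0.021,-0.001,0,0]]'
python3 -m handwheel '[[0,0,0,0],[0,0,0,0]]'
```

```text
time: 14.65
tool_pos: [554.2, -240.9, 74.7]
tcp_rot: [179.9, 0.1, 102.2]
ft_force: [0.2, -0.5, -1.6]
finger_gap: 43.8
grip_force: 40.9
time: 15.65
tool_pos: [480.0, 56.5, 73.0]
tcp_rot: [180.0, -0.0, 101.7]
ft_force: [0.5, -0.0, -1.0]
finger_gap: 44.1
grip_force: 40.9
time: 15.85
tool_pos: [481.0, 54.6, 72.9]
tcp_rot: [180.0, 0.0, 101.8]
ft_force: [0.7, 0.2, -1.0]
finger_gap: 44.1
grip_force: 40.9
```

I'll use the last picture now, showing both views before lowering.

```bash
python3 - <<'E'
from h import *
import cv2
ims=[(r.snapshot("top"),285,265,80),(r.snapshot("side"),215,205,100)]
out=[]
for im,x,y,w in ims:
    c=cv2.resize(im[y:y+w,x:x+w],(400,400),interpolation=2)[:,:,::-1].copy();k=400//w
    for i in range(0,w,10):
        cv2.putText(c,str(x+i),(i*k,8),0,.3,(0,255,0),1);cv2.putText(c,str(y+i),(0,i*k+4),0,.3,(0,255,255),1)
    out.append(c)
cv2.imwrite("pics/last.png",np.hstack(out))
s=r.sense();print(s['tool_pos'])
E
```

```text
[481.27850353  53.60891915  72.76917227]
```

View pics/last.png

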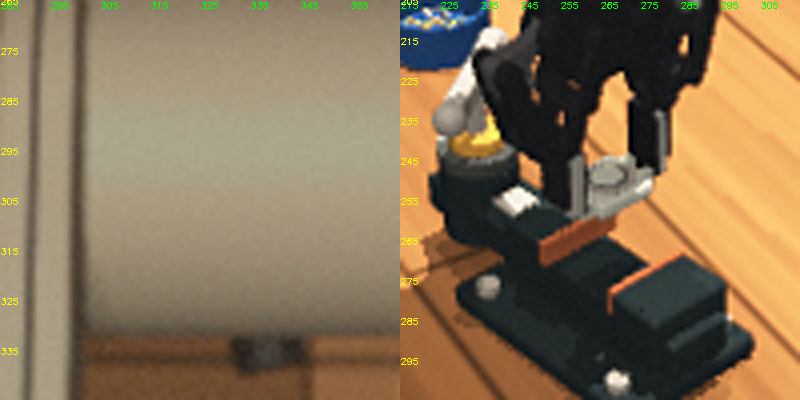

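The side view shows the case held flat, its circle at (267,248.5), above the gap between the jaws. The top view is blocked by the arm. I'll check its position.

```bash
python3 - <<'E'
from h import *
for z in(100,104,108):print(z,at("side",(267,248.5),z)-[3.5,1.3,0])
# bed target via side: strips
print(at("side",(258,277),60),at("side",(283.5,267),60),at("side",(249.5,265.5),60),at("side",(267.5,256.5),60))
E
```

```text
100 [483.7698791   60.18010369 100.        ]
104 [481.21413834  55.19379857 104.        ]
108 [478.65839758  50.20749346 108.        ]
[452.06269544  35.78019631  60.        ] [510.82189793  37.7458936   60.        ] [454.47939533  77.46288154  60.        ] [500.15388848  85.6796993   60.        ]
```

```bash
python3 -m handwheel '[[0,0,0.012,0],[0,0,0.012,0],[0,0,0.01,0],[0,0,0.005,0],[0,0,0.005,0],[0,0,0.002,0],[0,0,0,0]]'
python3 -m handwheel '[[0,0,0.001,0],[0,0,0,0]]'|grep -E 'tool|ft'
```

```text
time: 16.65
tool_pos: [481.0, 54.0, 26.2]
tcp_rot: [-180.0, -0.0, 101.9]
ft_force: [-0.3, 0.6, -0.7]
finger_gap: 43.8
grip_force: 40.9
tool_pos: [481.4, 54.1, 25.7]
ft_force: [0.7, -0.7, 0.3]
```

```bash
python3 -m handwheel '[[0,0,0.001,0],[0,0,0,0]]'|grep -E 'tool|ft'
```

```text
tool_pos: [481.2, 54.1, 24.5]
ft_force: [0.4, -0.5, -0.8]
```

```bash
python3 -m handwheel '[[0,0,0.0006,0],[0,0,0,0]]'|grep -E 'tool|ft'
```

```text
tool_pos: [481.2, 54.0, 24.2]
ft_force: [-2.5, 0.0, 3.7]
```

```bash
python3 -m handwheel '[[0,0,0.0006,0],[0,0,0,0]]'|grep -E 'tool|ft'
```

```text
tool_pos: [481.3, 54.1, 24.1]
ft_force: [-5.2, -0.7, 9.9]
```

The case touched the bed exactly where predicted, at TCP 24.2. Now I'll release, rise, and go over the T-bar.

```bash
python3 -m handwheel '[[0,0,-0.0006,0],[0,0,0,0],[0,0,0,0],[0,0,0,0]]' 0.062
python3 -m handwheel '[[0,0,-0.01,0],[0,0,-0.02,0],[0,0,-0.03,0],[0,0,-0.04,0],[0,0,0,-8.39],[0,0,0,-8.39],[0,0,0,-8.39],[0,0,0,-8.39],[0,0,0,-8.39],[0,0,0,-8.39]]'|grep -E 'tool|rot'
python3 - <<'E'
from h import *
import cv2
cv2.imwrite("pics/afterside.png",r.snapshot("side")[:,:,::-1])
E
```

```text
time: 17.85
tool_pos: [481.0, 54.0, 23.7]
tcp_rot: [-180.0, -0.0, 101.9]
ft_force: [0.5, -0.0, 0.3]
finger_gap: 62.2
grip_force: 0.0
tool_pos: [481.2, 54.0, 124.6]
tcp_rot: [180.0, 0.0, 152.6]
```

```bash
python3 -m handwheel '[[0,0,0,-8.39],[0,0,0,-8.39],[0,0,0,-8.39],[0,0,0,-8.39],[0,0,0,-8.39],[0,0,0,-8.39],[0,0,0,-8.39],[0,0,0,-8.39],[0,0,0,-8.39]]' 0.06|grep -E 'tool|rot'
python3 -m handwheel '[[-0.0164,0.0224,0,0],[-0.0164,0.0224,0,0],[-0.0164,0.0224,0,0],[-0.0165,0.0223,0,0],[0,0,0,0],[0,0,0,0]]'
python3 - <<'E'
from h import *
import cv2
print(r.sense()['joint_pos'])
im=r.snapshot("side");cv2.imwrite("pics/s5.png",im[:,:,::-1])
g=im.min(2).astype(int);m=((g>105)).astype(np.uint8);m[:240]=0;m[305:]=0;m[:,:225]=0;m[:,310:]=0
n,_,st,ce=cv2.connectedComponentsWithStats(m)
for i in range(1,n):
    if st[i,4]>6:print(st[i],ce[i],at("side",ce[i],55)-[3.5,1.3,0])
print(proj("side",np.array([485,55.3,56])))
E
```

```text
tool_pos: [481.2, 54.1, 124.4]
tcp_rot: [-180.0, 0.0, -132.1]
time: 20.4
tool_pos: [459.0, 163.1, 124.2]
tcp_rot: [-180.0, 0.0, -132.3]
ft_force: [-0.3, 0.0, -0.1]
finger_gap: 60.0
grip_force: 0.0
[ 1.35474689e+01 -7.01964963e+00  1.08715147e+02 -2.08946176e-02
  7.82820893e+01 -1.24177930e+02]
[285 240  25  24 160] [298.11875 251.00625] [564.86238866  74.20819496  55.        ]
[281 243  29  38 132] [299.43181818 264.11363636] [543.30808049  33.60295129  55.        ]
[243 252   7   4  13] [245.30769231 253.46153846] [464.87904492 123.89376438  55.        ]
[256 263  23  16 244] [266.81557377 269.98770492] [476.81976538  50.89403496  55.        ]
[234 274   6   5  21] [236.47619048 275.57142857] [416.92721762  66.08394906  55.        ]
[266 298   6   5  22] [268.72727273 299.95454545] [436.87666741 -30.66904324  55.        ]
[268.11262901 268.04774645]
```

The case is resting at its predicted pixel (268,268). Now I'll lower onto the T-bar and grip it.

```bash
python3 -m handwheel '[[0,0,0.01,0],[0,0,0.01,0],[0,0,0.01,0],[0,0,0.01,0],[0,0,0.01,0],[0,0,0.005,0],[0,0,0,0]]'|grep -E 'tool|rot|ft'
python3 -m handwheel '[[0,0,0,0],[0,0,0,0],[0,0,0,0],[0,0,0,0],[0,0,0,0],[0,0,0,0]]' 0.0 40
python3 -c "
from h import *
s=r.sense();print(s['wrist_torque'],s['ft_force'])"
```

```text
tool_pos: [458.2, 162.6, 67.6]
tcp_rot: [179.9, -0.1, -132.3]
ft_force: [-0.3, 0.4, -0.0]
time: 21.75
tool_pos: [459.5, 163.0, 69.4]
tcp_rot: [-180.0, 0.1, -132.3]
ft_force: [-0.9, -0.7, 4.5]
finger_gap: 11.2
grip_force: 42.7
[ 0.0181301   0.19576628 -0.10461259] [-0.89156174 -0.74294311  4.48447413]
```

```bash
cat > w.sh <<'E'
python3 -c "
from h import *
s=r.sense();print('TQ',s['time'],s['wrist_torque'].round(3),s['ft_force'].round(1),s['tcp_rot'][2].round(1),s['finger_gap'].round(1))"
E
python3 -m handwheel '[[0,0,0,3],[0,0,0,5],[0,0,0,5]]' - 80 >/dev/null; sh w.sh
python3 -m handwheel '[[0,0,0,5],[0,0,0,5]]' >/dev/null; sh w.sh
python3 -m handwheel '[[0,0,0,5],[0,0,0,5]]' >/dev/null; sh w.sh
```

```text
Traceback (most recent call last):
AttributeError: 'float' object has no attribute 'round'
Traceback (most recent call last):
AttributeError: 'float' object has no attribute 'round'
Traceback (most recent call last):
AttributeError: 'float' object has no attribute 'round'
```

Turned 33° so far; fixing the printout.

```bash
sed -i "s/s\['finger_gap'\].round(1)/s['finger_gap']/" w.sh; sh w.sh
python3 -m handwheel '[[0,0,0,4]]' >/dev/null; sh w.sh
python3 -m handwheel '[[0,0,0,4]]' >/dev/null; sh w.sh
```

```text
TQ 22.45 [0.01  0.262 0.179] [-1.8 -0.4  5.6] -165.4 10.32937619821037
TQ 22.55 [0.069 0.32  0.152] [-1.1 -0.2  6.3] -169.4 10.483979638886312
TQ 22.65 [0.04  0.279 0.159] [-1.4 -0.2  7. ] -173.4 10.127434002159845
```

```bash
python3 -m handwheel '[[0,0,0,3]]' >/dev/null; sh w.sh
python3 -m handwheel '[[0,0,0,3]]' >/dev/null; sh w.sh
python3 -m handwheel '[[0,0,0,3]]' >/dev/null; sh w.sh
```

```text
TQ 22.75 [0.071 0.274 0.246] [-0.9 -0.1  6.1] -176.4 10.220332442848731
TQ 22.85 [0.009 0.328 0.175] [-1.6  0.4  6.5] -179.4 10.494843348328505
TQ 22.95 [-0.004  0.262  0.17 ] [-0.8 -0.2  6.4] 177.6 10.398369813881366
```

```bash
python3 -m handwheel '[[0,0,0,3]]' >/dev/null; sh w.sh
python3 -m handwheel '[[0,0,0,3]]' >/dev/null; sh w.sh
```

```text
TQ 23.05 [0.007 0.331 0.138] [-1.4 -0.   5.9] 174.6 10.465822223079051
TQ 23.15 [-0.012  0.286  0.506] [-1.8  0.4  6.3] 171.7 10.170930439840868
```

The torque jumped to 0.5 N m at yaw 172°, so the jaw has gripped. I'll turn about 20° more of slip.

```bash
python3 -m handwheel '[[0,0,0,3]]' >/dev/null; sh w.sh
python3 -m handwheel '[[0,0,0,3],[0,0,0,3]]' >/dev/null; sh w.sh
python3 -m handwheel '[[0,0,0,3],[0,0,0,3]]' >/dev/null; sh w.sh
```

```text
TQ 23.25 [0.048 0.271 0.43 ] [-2.4  0.1  5.4] 168.7 10.496154097275413
TQ 23.45 [0.031 0.293 0.394] [-1.9  0.4  5.5] 162.7 10.596786920997001
TQ 23.65 [0.006 0.261 0.454] [-1.3  0.9  6.7] 156.7 10.406150637074633
```

```bash
python3 -m handwheel '[[0,0,0,3],[0,0,0,2],[0,0,0,0],[0,0,0,0]]' >/dev/null; sh w.sh
python3 -m handwheel '[[0,0,0,0],[0,0,0,0],[0,0,0,0],[0,0,0,0]]' 0.06
python3 -m handwheel '[[0,0,-0.01,0],[0,0,-0.02,0],[0,0,-0.03,0],[0,0,-0.03,0],[0,0,-0.03,0],[0,0,-0.03,0],[0,0,-0.03,0],[0,0,0,0]]'
```

```text
TQ 24.05 [0.037 0.275 0.139] [-2.   0.3  6.4] 151.8 10.68982286495979
time: 24.45
tool_pos: [458.9, 162.8, 68.6]
tcp_rot: [-180.0, -0.0, 151.7]
ft_force: [0.6, -0.1, 0.7]
finger_gap: 59.8
grip_force: 0.0
time: 25.25
tool_pos: [461.4, 163.4, 255.0]
tcp_rot: [179.7, 0.4, 151.7]
ft_force: [0.1, -0.3, 0.6]
finger_gap: 59.9
grip_force: 0.0
```

Now a numeric check, since I have no pictures left to view: the bar direction, the case blob, and the red and white lines.

```bash
python3 - <<'E'
from h import *
import cv2
np.set_printoptions(precision=1,suppress=True)
im=r.snapshot("side");b=np.load if 0 else cv2.imread("pics/s5.png")[:,:,::-1]
i0=cv2.imread("pics/side0.png")[:,:,::-1]
g=im.min(2).astype(int)
def blobs(m,x0,x1,y0,y1):
    k=np.zeros(m.shape,np.uint8);k[y0:y1,x0:x1]=m[y0:y1,x0:x1]
    n,_,st,ce=cv2.connectedComponentsWithStats(k)
    return [(st[i].tolist(),ce[i].round(1).tolist()) for i in range(1,n) if st[i,4]>5]
print("case",blobs(g>105,235,280,250,296))
print("bar",blobs(g>105,200,275,200,250))
c=np.array([463.9,166.8,108])
for a in(151.7,):
    u=np.array([np.cos(np.radians(a)),np.sin(np.radians(a)),0]);print("pred ends",proj("side",c+47*u),proj("side",c-47*u))
I=im.astype(int)
red=(I[...,0]>120)&(I[...,1]<70)&(I[...,2]<70)
for n,x in(("now",I),("start",i0.astype(int))):
    cop=(x[...,0]-x[...,2]>70)&(x[...,0]<215)&(x[...,1]<130)
    print(n,"copper",blobs(cop,240,300,250,290),"red",blobs((x[...,0]>110)&(x[...,1]<80)&(x[...,2]<70),215,255,225,270))
print(blobs((I[...,0]>130)&(abs(I[...,0]-I[...,2])<50),215,255,235,262))
s=r.sense();print(s['time'],s['grip_force'])
t=r.snapshot("top").astype(int)
print("top red",blobs((t[...,0]-t[...,1]>70)&(t[...,1]<120),262,300,295,335))
print("top silver",blobs(t.min(2)>115,255,365,270,336))
E
```

```text
case [([238, 252, 16, 10, 90], [245.7, 256.3]), ([258, 264, 22, 17, 205], [268.1, 271.1]), ([235, 274, 5, 5, 20], [236.8, 275.6])]
bar [([210, 201, 5, 7, 8], [211.4, 203.8]), ([232, 200, 22, 18, 133], [242.9, 209.6]), ([247, 200, 10, 11, 19], [251.0, 205.1]), ([263, 200, 12, 10, 44], [269.4, 204.4]), ([216, 207, 16, 6, 36], [223.7, 209.3]), ([257, 211, 4, 3, 7], [258.3, 212.3]), ([211, 218, 64, 20, 288], [242.3, 223.9]), ([264, 219, 8, 7, 19], [268.0, 222.2]), ([272, 225, 2, 4, 6], [272.7, 226.5])]
pred ends [210.5 224.2] [255.7 223.2]
now copper [([268, 250, 32, 30, 88], [283.6, 263.3]), ([255, 260, 19, 14, 65], [263.2, 266.1]), ([267, 278, 2, 5, 6], [267.2, 279.7])] red []
start copper [([250, 250, 50, 30, 196], [270.4, 263.2]), ([267, 278, 2, 5, 6], [267.2, 279.7])] red [([250, 265, 5, 5, 20], [252.2, 267.2])]
[([239, 252, 15, 10, 87], [245.8, 256.3])]
25.3 0.0
top red []
top silver [([255, 270, 16, 63, 626], [260.3, 305.2]), ([265, 270, 22, 66, 574], [275.3, 303.1]), ([277, 270, 22, 66, 587], [287.2, 302.9]), ([342, 282, 6, 6, 25], [344.6, 284.4]), ([298, 292, 3, 5, 14], [299.1, 293.9]), ([324, 292, 18, 23, 278], [332.8, 303.2]), ([293, 295, 2, 5, 6], [293.2, 297.2]), ([301, 304, 9, 10, 72], [305.2, 308.3]), ([349, 314, 5, 4, 18], [351.2, 315.5]), ([305, 323, 2, 5, 8], [305.4, 325.0])]
```

The bar lies where the tool left it, and the case (top blob at (332.8,303.2)) sits about 17 mm from the fixed face, so it is clamped. Handing in.

```bash
python3 -c "
from bench import r
print(r.hand_in())"
```

```text
the job is handed in; nothing more can be done
None
```

The job is handed in: the case lies flat on the vise bed, clamped between the jaws. The T-bar was turned about 20° (0.35 rad, judged from the torque jump) past the first clutch slip and let go, and the tin, mallet and punch weren't approached.

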